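# Hang the loop scraper in the low tool locker

## Robot

A 6-joint arm with a two-finger parallel gripper is mounted at the origin on the work surface. World frame = base frame: x ahead of the robot, y to its left, z up, the work surface at z = 0. Lengths are in m, angles in degrees, forces in N, time in s.
With the tool pointing down it reaches from about 0.3 to 0.75 m from the base axis. Payload 8.5 kg.
Tool frame: the origin (TCP) lies between the finger pads; the fingertips stand env.finger_overhang ahead of it and the grasp point (between the pads) lies 2 mm behind it (env.finger_overhang is the distance from the TCP to the fingertips, in m); z points along the fingers, y is the line along which they close (so a half turn about z gives the same grasp; the last joint's range is limited). The gripper opens to 85 mm and grips with 20 to 120 N. Pads are 22 mm wide; open, the fingers measure 114 mm over their backs; the gripper's body (76 mm by 85 mm) begins 54 mm behind the grasp point. The pads swing forward as they close: fully open they stand 13 mm farther back than shut.
Start: joints at [-89.284, 21.807, 74.336, -0, 83.858, -12.336], TCP at [0.124, -0.536, 0.248] pointing down, gripper open.
Joint ranges: [-178.18, 178.18], [-50.72, 133.34], [12.68, 142.11], [-81.47, 261.47], [9.98, 163.14], [-165.26, 165.26]. Speed limits (degrees/s): [136.94, 136.94, 180, 180, 180, 180].

## Interface

Orientations are given as a 3x3 rotation matrix whose columns are the frame's x, y, z axes.
In Python, from rig import env gives the robot as it stands. The module is installed in compiled form; this text tells all that it offers.
- The arm moves only by the tool jog_arm, never from a script. Its arguments are lists of equal length, an entry for each row: "hand": the finger opening in m, from 0 to 0.0854; "travel": the shift along the world's x, y, z in m, a list of three; "yaw": the turn about the world's z in rad. A call has exactly 5 rows; each row shifts and turns the commanded pose from where the row before left it; what a row does not reach is not made up. A row lasts 1/8 s, in which the tool goes at most 62.5 mm and 10.7 degrees, less where a joint would pass 70% of its speed; a pose out of reach is approached as far as the arm can. A call is refused whole if a number of a shift passes 0.0625 or a number of a turn 0.188, either way. A call with a gripper value outside its range is refused whole. The fingers move at their own pace and stop on an object; "grip_force" is the grip in N (left out, the last holds). Time passes only in rows, so rows that do not move let the fingers close, or fill a call up. It gives the time, the measured TCP pose, the force, the opening and the grip force at its end, in the units of the state.
- env.observe(): the state, without advancing time (a new reading comes with each control period).
- env.get_image(name): name is "scene" or "top" or "wrist"; returns the picture (480x640x3 uint8, red, green, blue); there is no depth.
- env.calibration(name): a dict with "fx", "fy", "cx", "cy" (pixels), "position" and "rotation" of the camera in the world; the wrist camera has in their place "hand_eye" (4x4, takes a point from camera to tool coordinates, whose origin is the TCP and whose axes are the flange's). Camera axes: x right, y down, z forward; pixel columns grow to the right and rows downward; lengths in m; the calibration is good to about 2 mm. A picture is of the moment at which its call begins: read the wrist's pose just before it. calibration takes no time and is no camera call.
- env.close_job(): hands the job in; it is judged then, once.
The state is a dict: "time_s": time; "q": joint angles; "qvel": joint speeds; "joint_efforts": joint torques, N m; "position": TCP position; "tool_rot": TCP orientation; "ft_force": force on the tool from outside, world axes, zero at the start; "wrist_torque": the same for the moment, N m; "grip_width": finger opening in m; "gripper_force": force on a finger pad.
Only numpy, scipy, OpenCV 4.12 (cv2) and the standard library are available. Lean on these libraries where they do the work, as an engineer would, in place of code of your own. Each camera call takes 0.05 s, during which the arm holds its last target. There are 200 camera calls.

## Task

Put the loop scraper away: reach its wire loop in under the front lip of the low clear-sided locker, tip it up over the red sprung hook at the back, and lower it until the hook carries it. Still holding the handle, draw it gently back towards the open front so that the hook gives about a centimetre against its spring, to be sure that it is caught; then ease off, let it down gently and leave it hanging freely from the hook, with the locker and everything else on the table undisturbed.

Things in the scene. Friction and masses are not known exactly. Their poses are not given: they have to be found in the camera images.
- scraper: Loop scraper, 173 mm long, 85 to 155 g, lying flat: pale wooden handle 24 mm wide (y), 22 mm thick (z), blue band near the butt; brass ferrule; rigid steel wire loop. Origin: underside of the handle, 25 mm from the butt, a good place to grip across the width; x runs along it to the loop, z up. Handle spans x -25 to 77 mm, ferrule to 92, loop to 147.5; mid-plane z = 11 mm.
- loop_bar (a point): Centre of the straight end bar of the scraper's loop (5 mm wire, bar 44 mm long), at x = 145, z = 11 mm of the scraper. The loop is open inside from x = 95 to 142 mm, 39 mm wide near the bar and narrowing towards the ferrule. This bar has to hang in the hook. Axes as the scraper's.
- locker: Low tool locker, fixed: green frame, clear roof and sides, 300 mm wide (y), 165 deep (x), 298 high. Origin: on the table, in the middle of its open front; x points into it, z up. Floor 8 mm high, roof underside z = 285 mm. Clear hook rail across the back, x = 159 to 165, z = 245 to 285 mm; back open below it. Two small fixed tools hang at y = +95 and -95 mm; a small jar stands inside to the right.
- lip (a point): Middle of the lower edge of the locker's green front lip: 6 mm thick (locker x 0 to 6 mm), hanging from the roof's front edge down to z = 225 mm; the front is open below it. Axes as the locker's.
- hook_place (a point): Where the end of the red hook's shank stands when set midway: x = 75, y = 0, z = 200 mm of the locker. The true hook is not measured: it may be up to 12 mm nearer or deeper and 6 mm higher or lower. It is 6 mm wire: a level shank from the back rail to this point, then turned up, its tip 2 mm nearer the front and the tip's top 23 mm above the shank's centreline. Axes as the locker's.
- bumper (a point): Middle of a fixed black rubber rail, 12 mm round, running across the locker from side to side at x = 112, z = 75 mm of the locker; it stops a hung tool from swinging back. Axes as the locker's.
- hook (a joint): How far the red hook is drawn from rest towards the open front, in m: 0 at rest, at most 0.022. A spring resists: about 3 N to start it moving and 0.6 N more for each mm, so 9 N at the 0.010 wanted; 0.015 overstrains it. It springs back when let go. The hook does not give in other directions.
- flask: Green drinking bottle, 68 mm across, 200 mm high, standing on the table. Origin under its centre. Leave alone.
- cup: White plastic cup, 76 mm across, 90 mm high. Origin under its centre. Leave alone.
- black_jug: Black round jug, 140 mm across, 125 mm high. Origin under its centre. Leave alone.
- finds_tray: Blue open tray, 240 by 170 mm, 50 mm high. Origin under its centre. Leave alone.
- pot_base: Terracotta pot base, 90 mm across, 30 mm high. Origin under its centre. Leave alone.
- sherd_a: Terracotta sherd, 45 by 32 by 9 mm, flat on the table. Leave alone.
- sherd_b: Bluish sherd, 38 by 30 by 8 mm, flat on the table. Leave alone.
- tin: Small amber jar, 44 mm across, 50 mm high, on the floor of the locker near one side. Origin under its centre. Leave alone.
There are look-alikes about, which are no part of the job. Several things look just like the scraper: the one meant starts nearest to the robot's base.

How it is judged:
By the outcome, as a careful person would: the job done as asked, in the order asked, and still so for the second after the job is handed in, with the robot touching nothing.
It also fails if it takes over 72 s, if anything falls off the work surface, if the arm or the gripper's body presses on something with over 40 N, if the wrist force passes 120 N, or if a joint passes its speed limit or range.

## Working session

There is one attempt and no reset: what is moved stays moved. The work goes in short steps, Python scripts to look and compute and a tool call to move; the robot and the scene stay as the last step left them, time stands still between calls to the robot, and variables do not carry over. Pictures are saved under pics/ and viewed, at most 10 in all, crops included, and the job is handed in when it is done.

Besides the shell and the picture viewer there is one more tool, called after "Emit:" as a command line: name --pt "numbers of a row" for each row, then --argument value for the rest. jog_arm: Moves the arm, as the interface text tells. Its arguments: {"type":"object","properties":{"hand":{"type":"array"},"travel":{"type":"array"},"yaw":{"type":"array"},"grip_force":{"type":"number"}},"required":["hand","travel","yaw"]}

```bash
mkdir -p pics; cat > h.py <<'E'
import numpy as np,cv2
from rig import env
def snap(n,f):
    o=env.observe(); im=env.get_image(n); cv2.imwrite('pics/'+f,cv2.cvtColor(im,cv2.COLOR_RGB2BGR)); return o,im
def cam(n,o=None):
    c=env.calibration(n)
    if n=='wrist':
        H=np.array(c['hand_eye']);R=np.array(o['tool_rot']);return c,R@H[:3,3]+np.array(o['position']),R@H[:3,:3]
    return c,np.array(c['position']),np.array(c['rotation'])
def ray(n,u,v,o=None):
    c,p,R=cam(n,o); d=R@np.array([(u-c['cx'])/c['fx'],(v-c['cy'])/c['fy'],1]); return p,d/np.linalg.norm(d)
def onz(n,u,v,z,o=None):
    p,d=ray(n,u,v,o); return p+d*(z-p[2])/d[2]
def onpl(n,u,v,p0,nn,o=None):
    p,d=ray(n,u,v,o); return p+d*(np.dot(np.array(p0)-p,nn)/np.dot(d,nn))
def proj(n,P,o=None):
    c,p,R=cam(n,o); q=R.T@(np.array(P)-p); return np.array([c['fx']*q[0]/q[2]+c['cx'],c['fy']*q[1]/q[2]+c['cy']])
def tri(a,b):
    (p,d),(q,e)=a,b; s=np.linalg.lstsq(np.c_[d,-e],q-p,rcond=None)[0]; x=p+d*s[0];y=q+e*s[1]; return (x+y)/2,np.linalg.norm(x-y)
E
python3 - <<'E'
from h import *
np.set_printoptions(precision=4,suppress=True)
o,_=snap('scene','s.png');snap('top','t.png')
print(o['tool_rot'],env.finger_overhang,o['position'])
for n in('scene','top'):
    c=env.calibration(n);print(n,c)
print(env.calibration('wrist'))
E
```

```text
[[ 0.9742  0.2258 -0.    ]
 [ 0.2258 -0.9742  0.0014]
 [ 0.0003 -0.0014 -1.    ]] 0.017 [ 0.1242 -0.5355  0.2477]
scene {'fx': 484.6918659154071, 'fy': 484.6918659154071, 'cx': 329.5771940848803, 'cy': 245.04425100940978, 'position': array([ 1.4512, -0.3663,  0.9851]), 'rotation': array([[ 0.3026,  0.62  , -0.7239],
       [ 0.9531, -0.1971,  0.2296],
       [-0.0003, -0.7595, -0.6506]])}
top {'fx': 469.40642674234016, 'fy': 469.40642674234016, 'cx': 307.14803391267577, 'cy': 241.24745630288893, 'position': array([ 0.367 , -0.0951,  1.3018]), 'rotation': array([[-0.0221, -0.9902,  0.1383],
       [-0.9996,  0.0245,  0.0159],
       [-0.0191, -0.1378, -0.9903]])}
{'fx': 332.86139831043124, 'fy': 332.86139831043124, 'cx': 320.79507627334607, 'cy': 237.95469601658166, 'hand_eye': array([[-0.0004, -0.947 , -0.3212,  0.0822],
       [ 1.    , -0.0007,  0.0006,  0.0005],
       [-0.0008, -0.3212,  0.947 , -0.1271],
       [ 0.    ,  0.    ,  0.    ,  1.    ]])}
```

View pics/s.png

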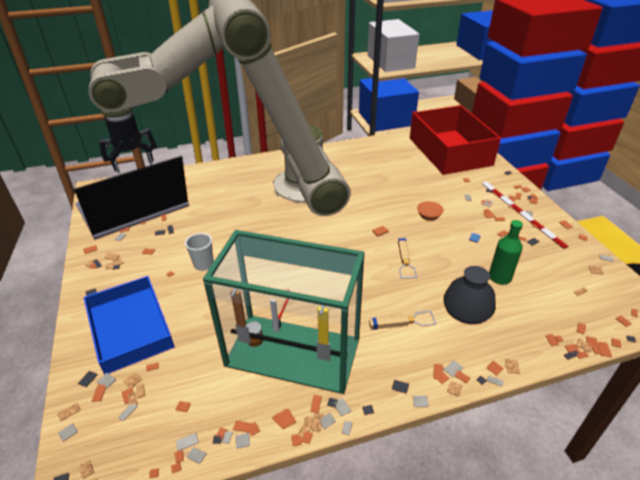

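View pics/t.png

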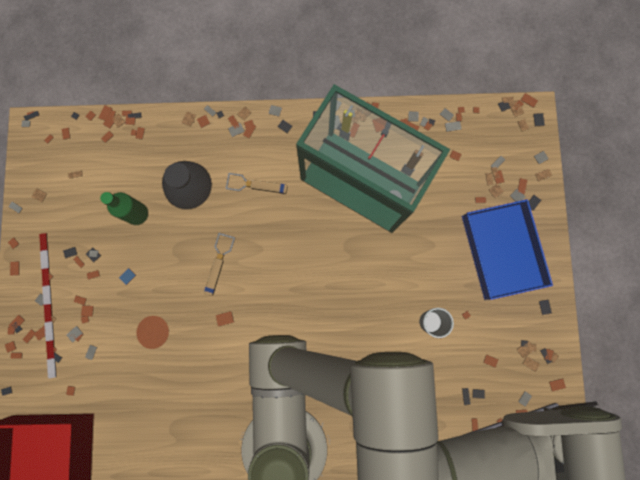

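Top view: the target scraper has its blue butt at about (210,290) and its loop at about (225,240). The locker spans about (300–450, 85–230) with its open front at the lower left, and the red hook is near (378,148). In the scene view the hook is near (283,308). I'll enlarge both for precise picks.

```bash
python3 - <<'E'
import cv2,numpy as np
t=cv2.imread('pics/t.png');s=cv2.imread('pics/s.png')
a=cv2.resize(t[225:300,190:250],(320,400),interpolation=3)   # x5.333
b=cv2.resize(t[80:240,290:460],(480,452),interpolation=3)    # x2.824
im=np.zeros((600,800,3),np.uint8); im[:400,:320]=a; im[:452,320:]=b
cv2.imwrite('pics/c1.png',im)
cv2.imwrite('pics/c2.png',cv2.resize(s[225:395,195:375],(720,600*680//680),interpolation=3)) # x4, y 3.529
for n,i in(('t',t),('s',s)):
    r=i[...,2].astype(int);m=((r>130)&(r-i[...,1]>70)&(r-i[...,0]>60)).astype(np.uint8)
    k,l,st,c=cv2.connectedComponentsWithStats(m)
    for j in range(1,k):
        if (n=='t' and 300<c[j][0]<450 and 80<c[j][1]<230) or (n=='s' and 205<c[j][0]<365 and 230<c[j][1]<390):
            print(n,st[j],c[j]); ys,xs=np.where(l==j); print(list(zip(xs,ys))[:3],list(zip(xs,ys))[-3:])
E
```

```text
t [379 135   5   7   7] [381. 138.]
[(np.int64(383), np.int64(135)), (np.int64(382), np.int64(136)), (np.int64(382), np.int64(137))] [(np.int64(380), np.int64(139)), (np.int64(380), np.int64(140)), (np.int64(379), np.int64(141))]
t [376 143   3   4   4] [377.  144.5]
[(np.int64(378), np.int64(143)), (np.int64(377), np.int64(144)), (np.int64(377), np.int64(145))] [(np.int64(377), np.int64(144)), (np.int64(377), np.int64(145)), (np.int64(376), np.int64(146))]
t [373 148   3   4   4] [374.  149.5]
[(np.int64(375), np.int64(148)), (np.int64(374), np.int64(149)), (np.int64(374), np.int64(150))] [(np.int64(374), np.int64(149)), (np.int64(374), np.int64(150)), (np.int64(373), np.int64(151))]
t [369 153   4   5   5] [370.6 155. ]
[(np.int64(372), np.int64(153)), (np.int64(371), np.int64(154)), (np.int64(371), np.int64(155))] [(np.int64(371), np.int64(155)), (np.int64(370), np.int64(156)), (np.int64(369), np.int64(157))]
s [278 299  10  20  56] [282.30357143 309.03571429]
[(np.int64(286), np.int64(299)), (np.int64(287), np.int64(299)), (np.int64(286), np.int64(300))] [(np.int64(280), np.int64(317)), (np.int64(278), np.int64(318)), (np.int64(279), np.int64(318))]
```

View pics/c1.png

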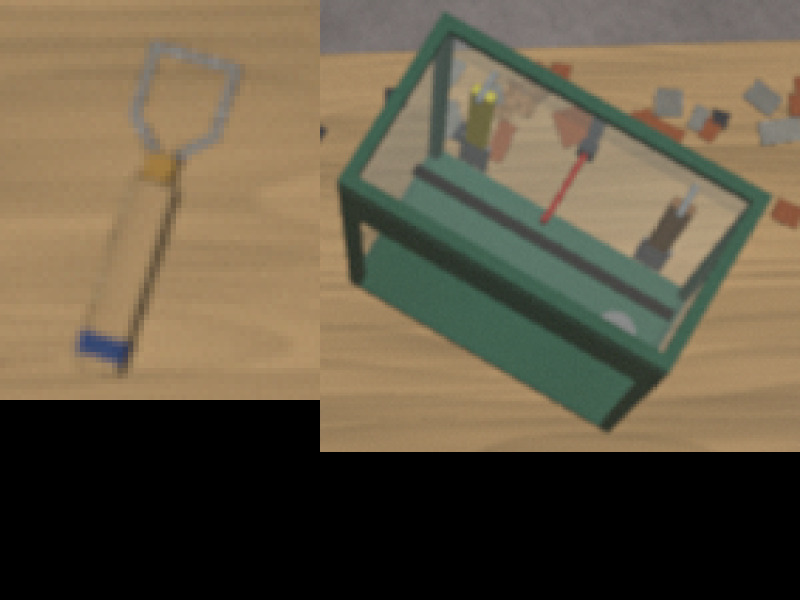

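View pics/c2.png

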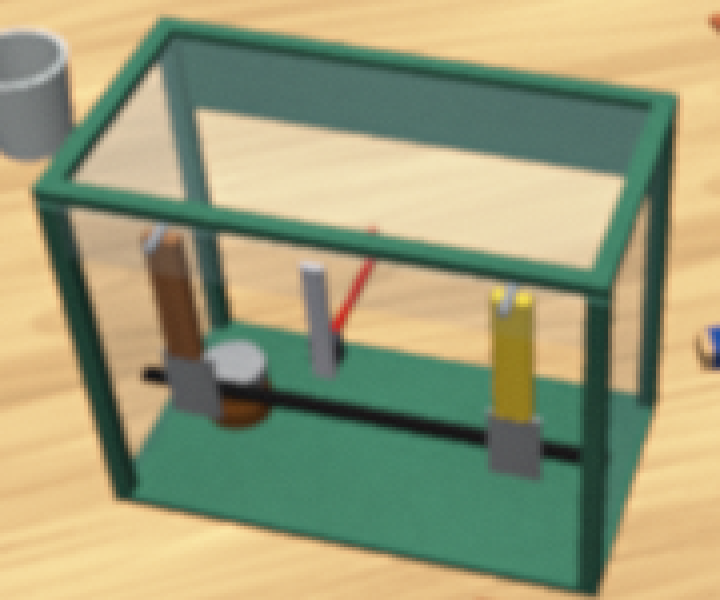

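```bash
python3 - <<'E'
from h import *
np.set_printoptions(precision=4,suppress=True)
A=lambda x,y:(190+x/5.333,225+y/5.333)
B=lambda x,y:(290+(x-320)/2.824,80+y/2.824)
C=lambda x,y:(195+x/4,225+y/3.529)
b1=onz('top',*A(155,44),.011);b2=onz('top',*A(238,69),.011);bar=(b1+b2)/2
print('bar',b1,b2,np.linalg.norm(b1-b2),bar)
fe=onz('top',*A(160,165),.02);bl=onz('top',*A(105,345),.022)
print('ferr',fe,'blue',bl,'dist',np.linalg.norm((bar-fe)[:2]),np.linalg.norm((bar-bl)[:2]))
d=bar-bl;print('axis deg',np.degrees(np.arctan2(d[1],d[0])))
c=[onz('top',*B(*p),.298) for p in((342,182),(665,368),(768,197),(445,15))]
for p in c:print('roof',p)
print('w',np.linalg.norm(c[0]-c[1]),np.linalg.norm(c[2]-c[3]),'d',np.linalg.norm(c[0]-c[3]),np.linalg.norm(c[1]-c[2]))
s=[onz('scene',*C(*p),.298) for p in((165,18),(675,97),(610,285),(38,190))]
for p in s:print('roof sc',p)
f=[onz('top',*B(*p),.004) for p in((357,285),(607,430))]
print('floorfront',f)
hd=tri(ray('top',*B(545,220)),ray('scene',*C(375,232)));print('hook tip tri',hd)
print('hook back tri',tri(ray('top',*B(585,158)),ray('scene',*C(335,330))))
for n in('scene','top'): print(n,proj(n,[0,0,0]))
# other scraper distance
print(onz('top',*(285,187),.011))
E
```

```text
bar [0.5758 0.1711 0.011 ] [0.5615 0.1276 0.011 ] 0.04588588300066311 [0.5686 0.1494 0.011 ]
ferr [0.511  0.1665 0.02  ] blue [0.419  0.1939 0.022 ] dist 0.06013629514439108 0.156180025945981
axis deg -16.578223618839555
roof [ 0.7249 -0.063   0.298 ]
roof [ 0.5692 -0.3083  0.298 ]
roof [ 0.7031 -0.3957  0.298 ]
roof [ 0.8615 -0.1482  0.298 ]
w 0.2906004718391624 0.29383234572376005 d 0.16098941714664852 0.15985479383460519
roof sc [ 0.5732 -0.3092  0.298 ]
roof sc [ 0.7321 -0.0616  0.298 ]
roof sc [ 0.866  -0.1451  0.298 ]
roof sc [ 0.7101 -0.3957  0.298 ]
floorfront [array([ 0.7216, -0.0666,  0.004 ]), array([ 0.5676, -0.3105,  0.004 ])]
hook tip tri (array([ 0.7159, -0.2293,  0.2172]), np.float64(0.004107018545158303))
hook back tri (array([ 0.7747, -0.267 ,  0.2032]), np.float64(0.005342081458289919))
scene [305.1176 183.9516]
top [283.6509 447.6245]
[ 0.7034 -0.0153  0.011 ]
```

Emit:
jog_arm --hand '[0.06,0.06,0.06,0.06,0.06]' --pt "0.02 0.048 0" --pt "0.02 0.048 0" --pt "0.02 0.048 0" --pt "0.02 0.048 0" --pt "0.02 0.048 0" --yaw '[0.175,0.175,0.175,0.175,0.175]'

```text
time_s: 0.72
position: [0.2245, -0.294, 0.2481]
tool_rot: [[0.446, 0.895, 0.0], [0.895, -0.446, 0.0], [0.0, -0.0, -1.0]]
ft_force: [0.4, 0.2, -0.8]
grip_width: 0.0601
gripper_force: 0.0
```

Emit:
jog_arm --hand '[0.06,0.06,0.06,0.06,0.06]' --pt "0.02 0.048 0" --pt "0.02 0.048 0" --pt "0.02 0.048 0" --pt "0.02 0.048 0" --pt "0.02 0.048 0" --yaw '[0.175,0.175,0.175,0.175,0.175]'

```text
time_s: 1.35
position: [0.3244, -0.0541, 0.2484]
tool_rot: [[-0.401, 0.916, 0.0], [0.916, 0.401, -0.0], [-0.0, 0.0, -1.0]]
ft_force: [0.9, -1.2, -0.7]
grip_width: 0.0598
gripper_force: 0.0
```

Emit:
jog_arm --hand '[0.06,0.06,0.06,0.06,0.06]' --pt "0.02 0.048 0" --pt "0.02 0.048 0" --pt "0.02 0.048 0" --pt "0.02 0.048 0" --pt "0.01 0.02 -0.02" --yaw '[0.175,0.175,0.175,0.175,0.175]'

```text
time_s: 1.98
position: [0.4151, 0.1586, 0.2286]
tool_rot: [[-0.961, 0.277, 0.002], [0.277, 0.961, 0.0], [-0.002, 0.001, -1.0]]
ft_force: [-0.2, 0.4, -0.7]
grip_width: 0.0598
gripper_force: 0.0
```

```bash
python3 - <<'E'
from h import *
np.set_printoptions(precision=4,suppress=True)
o,im=snap('wrist','w1.png');print(o['time_s'],o['position'],o['tool_rot'],o['q'],o['ft_force'])
im=cv2.cvtColor(im,cv2.COLOR_RGB2BGR);hsv=cv2.cvtColor(im,cv2.COLOR_BGR2HSV)
m=cv2.inRange(hsv,(105,120,40),(125,255,255));k,l,st,c=cv2.connectedComponentsWithStats(m)
for j in range(1,k):
    if st[j][4]>60: print(st[j],c[j],onz('wrist',*c[j],.018,o))
E
```

```text
1.975 [0.4151 0.1586 0.2286] [[-0.961   0.2767  0.0023]
 [ 0.2767  0.961   0.0004]
 [-0.0021  0.001  -1.    ]] [  5.5692  12.1686  92.0626   0.0112  75.6351 -68.3728] [-0.2149  0.4396 -0.6706]
[561 159  45  43 791] [583.4564 179.9368] [0.4597 0.4212 0.018 ]
[347 200  25  12 243] [359.07   205.4362] [0.4224 0.1969 0.018 ]
```

View pics/w1.png

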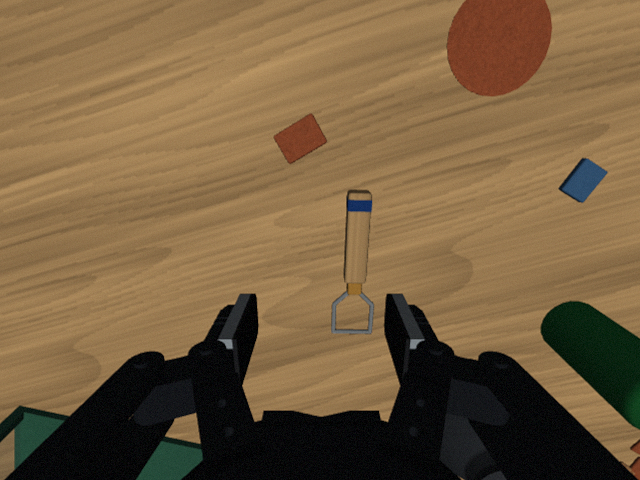

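Wrist view: the scraper has its butt at (360,191), blue band at (359,205) and bar centre at (352,331). It lies right of the fingers' midline.

```bash
python3 - <<'E'
from h import *
np.set_printoptions(precision=4,suppress=True)
o=env.observe()
bu=onz('wrist',359.8,191,.022,o);bar=onz('wrist',352,331,.011,o);bl=onz('wrist',359,205.4,.022,o)
print(bu,bl,bar,np.linalg.norm((bar-bu)[:2]))
d=(bar-bu)[:2];d/=np.linalg.norm(d);g=bar[:2]-.145*d
print('ang',np.degrees(np.arctan2(d[1],d[0])),'origin',g,'delta',g-o['position'][:2]);R=o['tool_rot']
print('tool yaw',np.degrees(np.arctan2(R[1,0],R[0,0])))
E
```

```text
[0.4045 0.2014 0.022 ] [0.4186 0.1972 0.022 ] [0.5681 0.1536 0.011 ] 0.1704539917902765
ang -16.287222827262617 origin [0.4289 0.1943] delta [0.0145 0.0351]
tool yaw 164.33288171724567
```

Emit:
jog_arm --hand '[0.06,0.06,0.06,0.06,0.06]' --pt "0.005 0.0185 -0.03" --pt "0.004 0.018 -0.05" --pt "0 0 -0.05" --pt "0 0 -0.04" --pt "0 0 -0.02" --yaw '[-0.01,0,0,0,0]'

```text
time_s: 2.65
position: [0.4223, 0.1922, 0.0365]
tool_rot: [[-0.955, 0.296, -0.003], [0.296, 0.955, -0.001], [0.003, -0.002, -1.0]]
ft_force: [-0.2, -0.1, 0.3]
grip_width: 0.0601
gripper_force: 0.0
```

Emit:
jog_arm --hand '[0.06,0.04,0.02,0.015,0.015]' --pt "0 0 -0.014" --pt "0 0 -0.006" --pt "0 0 0" --pt "0 0 0" --pt "0 0 0" --yaw '[0,0,0,0,0]' --grip_force 25

```text
time_s: 3.28
position: [0.4233, 0.1927, 0.0187]
tool_rot: [[-0.956, 0.295, 0.001], [0.295, 0.956, 0.0], [-0.0, 0.0, -1.0]]
ft_force: [0.3, -0.4, -1.0]
grip_width: 0.0233
gripper_force: 25.1
```

Emit:
jog_arm --hand '[0.015,0.015,0.015,0.015,0.015]' --pt "0 0 0" --pt "0 0 0.01" --pt "0 0 0.03" --pt "0 0 0.04" --pt "0.007 -0.018 0.04" --yaw '[0,0,0,0,0]' --grip_force 60

```text
time_s: 3.9
position: [0.4297, 0.1751, 0.1401]
tool_rot: [[-0.956, 0.293, -0.0], [0.293, 0.956, 0.0], [0.0, 0.0, -1.0]]
ft_force: [0.5, 0.1, -1.1]
grip_width: 0.0223
gripper_force: 64.2
```

Emit:
jog_arm --hand '[0.015,0.015,0.015,0.015,0.015]' --pt "0.011 -0.03 0.04" --pt "0.011 -0.03 0.04" --pt "0.011 -0.03 0.04" --pt "0.011 -0.03 0.04" --pt "0.011 -0.03 0.03" --yaw '[-0.03,-0.04,-0.04,-0.04,-0.04]'

```text
time_s: 4.53
position: [0.485, 0.0238, 0.3307]
tool_rot: [[-0.882, 0.471, 0.002], [0.471, 0.882, -0.0], [-0.002, 0.001, -1.0]]
ft_force: [0.3, 0.0, -2.2]
grip_width: 0.0227
gripper_force: 64.3
```

Emit:
jog_arm --hand '[0.015,0.015,0.015,0.015,0.015]' --pt "0.011 -0.03 0.02" --pt "0.011 -0.03 0" --pt "0.011 -0.03 0" --pt "0.011 -0.03 0" --pt "0.01 -0.02 0" --yaw '[-0.04,-0.04,0,0,0]'

```text
time_s: 5.15
position: [0.539, -0.1164, 0.3487]
tool_rot: [[-0.842, 0.539, -0.0], [0.539, 0.842, 0.0], [0.0, -0.0, -1.0]]
ft_force: [0.2, 0.0, -1.5]
grip_width: 0.0229
gripper_force: 64.2
```

```bash
python3 - <<'E'
from h import *
np.set_printoptions(precision=4,suppress=True)
o,im=snap('wrist','w2.png');print(o['time_s'],o['position'],o['tool_rot'],o['q'],o['ft_force'],o['wrist_torque'])
E
```

```text
5.15 [ 0.539  -0.1164  0.3487] [[-0.8421  0.5394 -0.0004]
 [ 0.5394  0.8421  0.0001]
 [ 0.0004 -0.0001 -1.    ]] [-24.4844  19.1767  62.0401  -0.004   98.8072 -81.844 ] [ 0.1979  0.0172 -1.4534] [ 0.0747  0.0376 -0.0072]
```

View pics/w2.png

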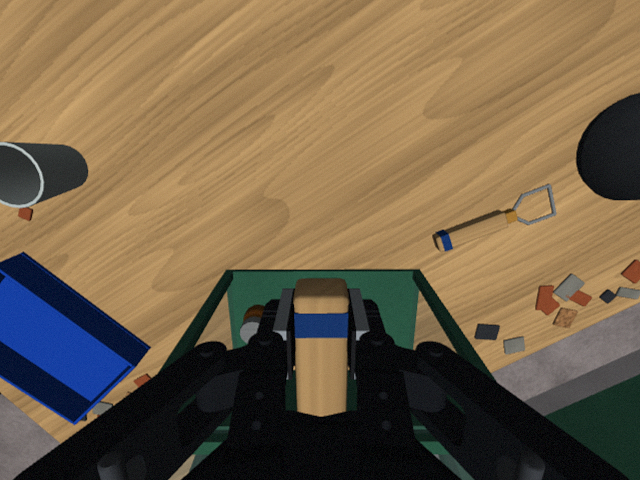

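```bash
python3 - <<'E'
from h import *
np.set_printoptions(precision=4,suppress=True)
o=env.observe()
a=onz('wrist',229,271,.008,o);b=onz('wrist',419,271,.008,o);print(a,b,np.linalg.norm(a-b),(a+b)/2, np.degrees(np.arctan2(*(b-a)[:2][::-1]))-90)
p=onz('wrist',321,314,.35,o);p2=onz('wrist',321,337,.35,o);q=onz('wrist',321,291,.35,o);R=o['tool_rot']
for x in(q,p,p2):print(R.T@(x-o['position']))
E
```

```text
[ 0.5716 -0.3078  0.008 ] [ 0.7289 -0.0627  0.008 ] 0.29126555732700204 [ 0.6502 -0.1852  0.008 ] -32.697247461618375
[ 0.0165 -0.0007 -0.0019]
[ 0.0054 -0.0007 -0.0019]
[-0.0062 -0.0007 -0.0019]
```

Emit:
jog_arm --hand '[0.015,0.015,0.015,0.015,0.015]' --pt "0 0 -0.015" --pt "0 0 -0.015" --pt "0 0 -0.01" --pt "0 0 -0.006" --pt "0 0 -0.006" --yaw '[0,0,0,0,0]' --grip_force 22

```text
time_s: 5.82
position: [0.5394, -0.1152, 0.297]
tool_rot: [[-0.843, 0.538, 0.002], [0.538, 0.843, -0.001], [-0.002, 0.0, -1.0]]
ft_force: [-0.7, 1.6, 5.1]
grip_width: 0.0223
gripper_force: 65.0
```

Emit:
jog_arm --hand '[0.015,0.015,0.015,0.015,0.015]' --pt "0 0 -0.003" --pt "0 0 -0.003" --pt "0 0 -0.003" --pt "0 0 -0.003" --pt "0 0 -0.003" --yaw '[0,0,0,0,0]' --grip_force 22

```text
time_s: 6.45
position: [0.5393, -0.1154, 0.2812]
tool_rot: [[-0.843, 0.539, 0.0], [0.539, 0.843, -0.0], [-0.0, 0.0, -1.0]]
ft_force: [2.4, 1.0, 4.0]
grip_width: 0.0231
gripper_force: 65.0
```

Emit:
jog_arm --hand '[0.015,0.015,0.015,0.015,0.015]' --pt "0 0 -0.005" --pt "0 0 -0.006" --pt "0 0 -0.006" --pt "0 0 -0.006" --pt "0 0 -0.006" --yaw '[0,0,0,0,0]'

```text
time_s: 7.08
position: [0.5392, -0.1153, 0.2519]
tool_rot: [[-0.843, 0.539, -0.0], [0.539, 0.843, -0.0], [0.0, -0.0, -1.0]]
ft_force: [0.6, 0.7, 4.2]
grip_width: 0.0224
gripper_force: 65.0
```

```bash
python3 - <<'E'
from h import *
np.set_printoptions(precision=4,suppress=True)
o,im=snap('scene','s3.png');print(o['position'],o['ft_force'],o['gripper_force'])
b=cv2.imread('pics/s3.png');cv2.imwrite('pics/s3c.png',cv2.resize(b[150:390,190:430],(600,600),interpolation=3))
E
```

```text
[ 0.5392 -0.1153  0.2519] [0.596  0.6803 4.2085] 64.97519373893738
```

View pics/s3c.png

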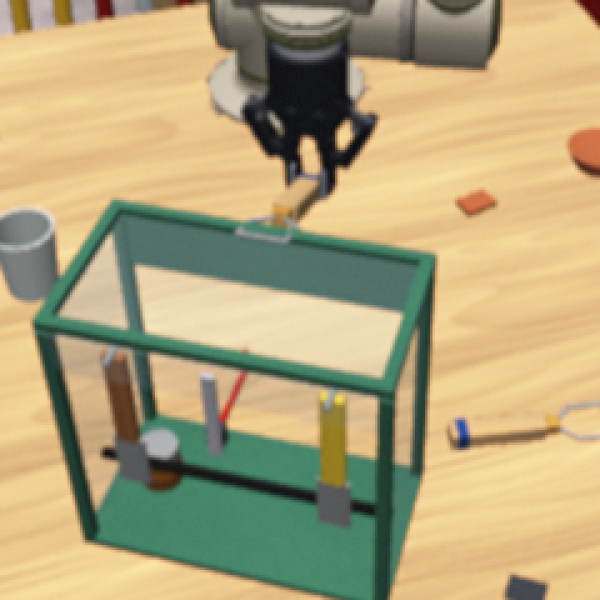

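```bash
python3 - <<'E'
from h import *
np.set_printoptions(precision=4,suppress=True)
O=np.array([.650,-.185,0]);a=np.radians(-32.6);n=np.array([np.cos(a),np.sin(a),0]);m=np.array([-n[1],n[0],0])
L=lambda p:np.array([(p-O)@n,(p-O)@m,p[2]])
W=lambda x,y,z:O+x*n+y*m+np.array([0,0,z])
o=env.observe();print('tcp',L(o['position']))
# bar
p=onpl('scene',295.6,244.2,o['position'],m);print('bar',L(p)); print('bar at z=.3',L(onz('scene',295.6,244.2,.303)))
s=cv2.imread('pics/s.png').astype(float);t=cv2.imread('pics/t.png').astype(float)
def red(i,u0,u1,v0,v1):
    for v in range(v0,v1):
        w=i[v,u0:u1,2]-.5*i[v,u0:u1,1]-.5*i[v,u0:u1,0]; w=np.clip(w-np.median(w)-12,0,None)
        if w.sum()>5: print(v,round((w*np.arange(u0,u1)).sum()/w.sum(),2),round(w.sum()),end=' | ')
    print()
print('scene');red(s,272,300,280,322);print('top');red(t,362,392,130,166)
for x in(63,75,87):
  for z in(194,200,206): print(x,z,'scene shank end',proj('scene',W(x/1e3,0,z/1e3)),'tip',proj('scene',W((x-2)/1e3,0,(z+23)/1e3)),'top tip',proj('top',W((x-2)/1e3,0,(z+23)/1e3)),proj('top',W((x)/1e3,0,(z)/1e3)))
E
```

```text
tcp [-0.1313 -0.001   0.251 ]
bar [ 0.0147 -0.001   0.2983]
bar at z=.3 [0.0199 0.0009 0.303 ]
scene
289 287.7 35 | 290 292.3 193 | 291 294.63 531 | 292 296.25 358 | 293 295.92 76 | 294 273.6 88 | 295 274.48 209 | 296 275.48 323 | 297 275.63 224 | 298 279.06 8 | 299 284.99 118 | 300 286.17 144 | 301 285.87 135 | 302 285.45 133 | 303 284.99 123 | 304 284.51 130 | 305 284.04 125 | 306 283.68 124 | 307 283.22 119 | 308 282.83 122 | 309 282.32 122 | 310 281.83 130 | 311 281.29 156 | 312 280.85 196 | 313 280.44 200 | 314 280.07 188 | 315 279.57 191 | 316 279.15 198 | 317 278.88 158 | 318 278.75 48 | 
top
130 377.45 16 | 135 382.7 62 | 136 382.24 70 | 137 381.63 65 | 138 380.98 70 | 139 380.29 71 | 140 379.79 68 | 141 379.17 66 | 142 378.66 66 | 143 377.98 63 | 144 377.25 70 | 145 376.76 65 | 146 376.09 58 | 147 375.48 54 | 148 374.94 62 | 149 374.26 65 | 150 373.75 64 | 151 373.06 62 | 152 372.34 61 | 153 371.88 67 | 154 371.42 56 | 155 370.65 52 | 156 369.76 56 | 157 369.38 44 | 158 380.34 26 | 159 385.55 322 | 160 386.31 389 | 161 387.03 308 | 162 387.67 240 | 163 386.56 212 | 164 386.5
[... 360 characters left out ...]
 164.4578]
75 194 scene shank end [289.8055 296.8016] tip [289.5343 288.9559] top tip [366.8019 159.5972] [366.2095 161.8461]
75 200 scene shank end [289.6606 294.9391] tip [289.3865 287.0409] top tip [367.0717 158.8131] [366.4708 161.0896]
75 206 scene shank end [289.5145 293.0629] tip [289.2376 285.1118] top tip [367.3445 158.0206] [366.7349 160.3252]
87 194 scene shank end [288.0764 300.635 ] tip [287.7809 292.7729] top tip [369.3454 155.434 ] [368.7026 157.764 ]
87 200 scene shank end [287.924  298.7711] tip [287.6253 290.8561] top tip [369.6285 154.6286] [368.9766 156.987 ]
87 206 scene shank end [287.7704 296.8935] tip [287.4687 288.925 ] top tip [369.9146 153.8146] [369.2535 156.202 ]
```

Scene crop: the scraper is pivoted about 22° loop-up against the roof edge, bar at about (264,236) in the crop. The pixel fits put the hook's shank end at locker x ≈ 86 mm, z ≈ 200 mm. Next I back off, drop below the lip and go in.

Emit:
jog_arm --hand '[0.015,0.015,0.015,0.015,0.015]' --pt "0 0 0.015" --pt "-0.017 0.011 0" --pt "-0.017 0.011 0" --pt "0 0 -0.05" --pt "0 0 -0.057" --yaw '[0,0,0,0,0]' --grip_force 60

```text
time_s: 7.75
position: [0.5043, -0.0928, 0.1587]
tool_rot: [[-0.843, 0.539, -0.001], [0.539, 0.843, 0.001], [0.001, -0.0, -1.0]]
ft_force: [0.8, -0.8, -2.7]
grip_width: 0.0227
gripper_force: 64.2
```

```bash
cat >> h.py <<'E'
O=np.array([.650,-.185,0]);a_=np.radians(-32.6);n=np.array([np.cos(a_),np.sin(a_),0]);m=np.array([-n[1],n[0],0])
L=lambda p:np.array([(p-O)@n,(p-O)@m,p[2]])
W=lambda x,y,z:O+x*n+y*m+np.array([0,0,z])
np.set_printoptions(precision=4,suppress=True)
E
python3 - <<'E'
from h import *
o,im=snap('scene','s4.png');print(L(o['position']),o['ft_force'])
b=cv2.imread('pics/s4.png');cv2.imwrite('pics/s4c.png',cv2.resize(b[180:360,230:350],(400,600),interpolation=3))
E
```

```text
[-0.1724 -0.0008  0.1587] [ 0.7952 -0.8038 -2.7199]
```

View pics/s4c.png

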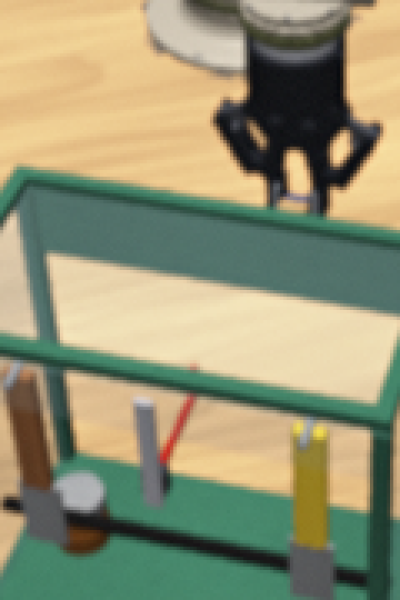

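The bar shows at about (295,199) in the crop between the fingers, still tilted up. I'm checking it against the predicted position.

```bash
python3 - <<'E'
from h import *
o=env.observe();g=L(o['position'])
for th in(15,19,22.5,26):
    t=np.radians(th);b=(g[0]+.153*np.cos(t),-.001,g[2]-.0077+.153*np.sin(t));print(th,b,proj('scene',W(*b)))
E
```

```text
15 (np.float64(-0.02823921257073267), -0.001, np.float64(0.18331927120985558)) [303.3532 269.409 ]
19 (np.float64(-0.031361521926264624), -0.001, np.float64(0.1935318849411149)) [303.5908 265.4389]
22.5 (np.float64(-0.03467229551873324), -0.001, np.float64(0.20227052246102867)) [303.8753 261.8428]
26 (np.float64(-0.038510374909187545), -0.001, np.float64(0.21079074276789878)) [304.2304 258.1509]
```

Emit:
jog_arm --hand '[0.015,0.015,0.015,0.015,0.015]' --pt "0.019 -0.012 0.003" --pt "0.019 -0.012 0" --pt "0.019 -0.012 0" --pt "0.015 -0.01 0" --pt "0 0 0" --yaw '[0,0,0,0,0]'

```text
time_s: 8.43
position: [0.5772, -0.1395, 0.1631]
tool_rot: [[-0.842, 0.539, -0.002], [0.539, 0.842, 0.001], [0.002, -0.0, -1.0]]
ft_force: [-0.5, -0.2, -0.8]
grip_width: 0.0225
gripper_force: 64.2
```

```bash
python3 - <<'E'
from h import *
o,im=snap('scene','s5.png');g=L(o['position']);print(g,o['ft_force'])
for th in(15,19,22.5,26):
    t=np.radians(th);b=(g[0]+.153*np.cos(t),g[1],g[2]-.0077+.153*np.sin(t));print(th,b,proj('scene',W(*b)),proj('top',W(*b)))
snap('top','t5.png');b=cv2.imread('pics/s5.png');t=cv2.imread('pics/t5.png')
i=np.zeros((600,800,3),np.uint8);i[:,:400]=cv2.resize(b[230:320,260:320],(400,600),interpolation=3);i[:,400:]=cv2.resize(t[110:215,320:390],(400,600),interpolation=3)
cv2.imwrite('pics/c5.png',i)
E
```

```text
[-0.0859 -0.0009  0.1631] [-0.5373 -0.18   -0.7576]
15 (np.float64(0.06191618663632473), np.float64(-0.0009359605219554045), np.float64(0.19496661257291223)) [291.2415 292.3157] [363.8576 166.3819]
19 (np.float64(0.05879387728079277), np.float64(-0.0009359605219554045), np.float64(0.20517922630417154)) [291.4467 288.1679] [363.6265 166.2037]
22.5 (np.float64(0.055483103688324154), np.float64(-0.0009359605219554045), np.float64(0.21391786382408529)) [291.7141 284.3954] [363.2897 166.2709]
26 (np.float64(0.05164502429786985), np.float64(-0.0009359605219554045), np.float64(0.2224380841309554)) [292.0627 280.5084] [362.8254 166.5512]
```

View pics/c5.png

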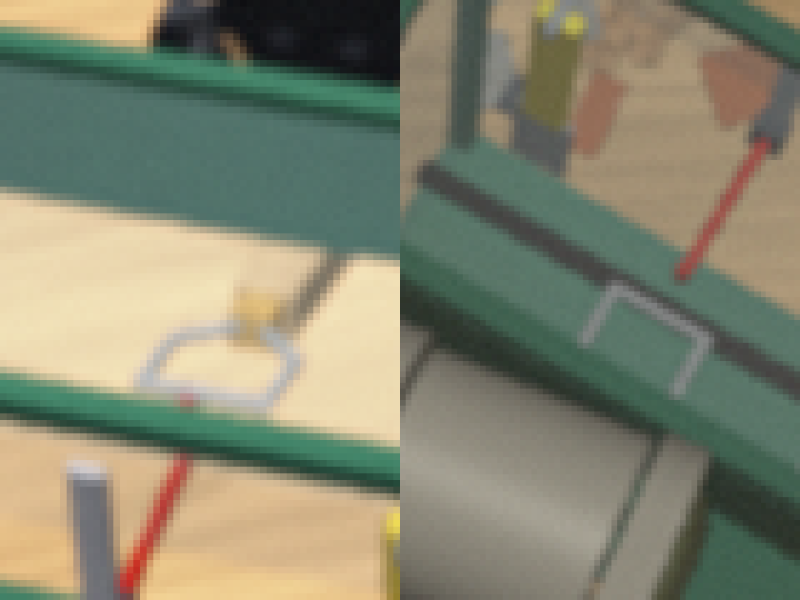

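Left half (scene view): bar centre at (206,393), hook tip at (190,400). Right half (top view): bar centre at (662,315), hook end at (682,275). I'll triangulate both, so shared biases cancel.

```bash
python3 - <<'E'
from h import *
S=lambda x,y:ray('scene',260+x*.15,230+y*.15)
T=lambda x,y:ray('top',320+(x-400)*.175,110+y*.175)
for k,s,t in(('bar',(206,393),(662,315)),('barL',(145,383),(617,287)),('barR',(268,403),(708,343)),('tip',(190,399),(683,272))):
    p,e=tri(S(*s),T(*t));print(k,L(p),e)
o=env.observe();g=L(o['position'])
for x,z in((55,195),(55,205),(60,200),(60,195),(60,205)):print(x,z,proj('scene',W(x/1e3,-.001,z/1e3)),proj('top',W(x/1e3,-.001,z/1e3)))
E
```

```text
bar [ 0.0629 -0.0026  0.2063] 0.0034485905558428024
barL [ 0.0675 -0.0002  0.2177] 0.03733472248215457
barR [ 0.0588 -0.0047  0.1972] 0.04571755727206399
tip [ 0.0791 -0.0018  0.2198] 0.0030918404829731773
55 195 [292.1828 290.158 ] [362.4377 168.756 ]
55 205 [291.9579 287.0471] [362.8429 167.5477]
60 200 [291.3685 290.1532] [363.6881 166.4372]
60 195 [291.4831 291.7046] [363.4819 167.0459]
60 205 [291.2533 288.5925] [363.896  165.8232]
```

Emit:
jog_arm --hand '[0.015,0.015,0.015,0.015,0.015]' --pt "0.003 -0.002 0.01" --pt "0.004 -0.0025 0.01" --pt "0 0 0.005" --pt "0.003 -0.002 0" --pt "0 0 0" --yaw '[0,0,0,0,0]'

```text
time_s: 9.15
position: [0.5872, -0.1458, 0.188]
tool_rot: [[-0.843, 0.539, -0.001], [0.539, 0.843, 0.0], [0.001, -0.0, -1.0]]
ft_force: [-0.2, -0.2, -1.3]
grip_width: 0.0226
gripper_force: 64.2
```

Emit:
jog_arm --hand '[0.015,0.015,0.015,0.015,0.015]' --pt "0.004 -0.0025 0" --pt "0.004 -0.0025 0" --pt "0.005 -0.003 0" --pt "0.004 -0.0025 0" --pt "0 0 0" --yaw '[0,0,0,0,0]'

```text
time_s: 9.78
position: [0.6044, -0.1565, 0.1881]
tool_rot: [[-0.842, 0.539, -0.0], [0.539, 0.842, 0.0], [0.0, -0.0, -1.0]]
ft_force: [-0.1, 0.6, -0.8]
grip_width: 0.0226
gripper_force: 64.2
```

```bash
python3 - <<'E'
from h import *
o,im=snap('scene','s6.png');g=L(o['position']);print(o['time_s'],g,o['ft_force'])
snap('top','t6.png');b=cv2.imread('pics/s6.png');t=cv2.imread('pics/t6.png')
i=np.zeros((600,800,3),np.uint8);i[:,:400]=cv2.resize(b[230:320,260:320],(400,600),interpolation=3);i[:,400:]=cv2.resize(t[110:215,320:390],(400,600),interpolation=3)
cv2.imwrite('pics/c6.png',i)
E
```

```text
9.775 [-0.0538 -0.0005  0.1881] [-0.1246  0.6067 -0.8383]
```

View pics/c6.png

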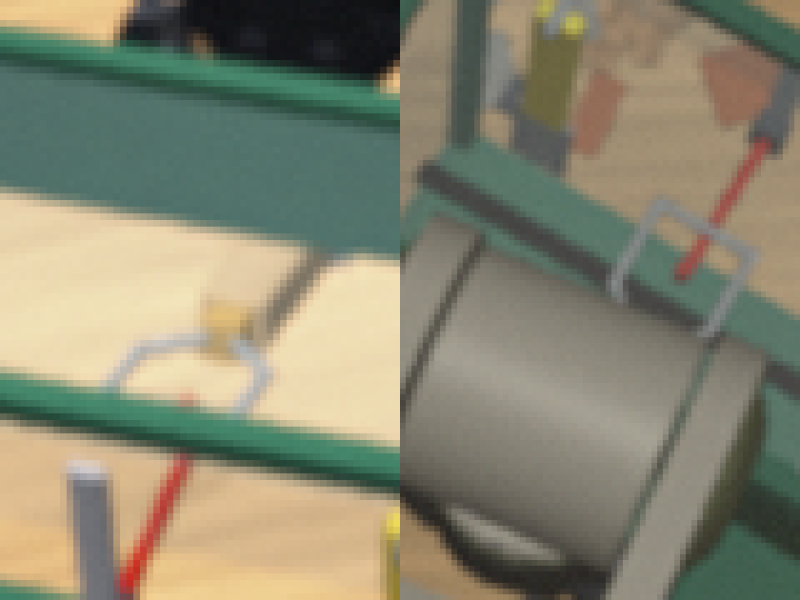

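Top view: the hook tip (682,275) lies inside the loop, and the bar crosses the shank at about (705,235), well centred. I'm lowering onto the shank.

Emit:
jog_arm --hand '[0.015,0.015,0.015,0.015,0.015]' --pt "0 0 -0.006" --pt "0 0 -0.006" --pt "0 0 -0.005" --pt "0 0 -0.004" --pt "0 0 -0.003" --yaw '[0,0,0,0,0]'

```text
time_s: 10.5
position: [0.6042, -0.1563, 0.164]
tool_rot: [[-0.843, 0.539, -0.0], [0.539, 0.843, 0.0], [0.0, -0.0, -1.0]]
ft_force: [-0.3, -0.1, -1.9]
grip_width: 0.0224
gripper_force: 64.2
```

Emit:
jog_arm --hand '[0.015,0.015,0.015,0.015,0.015]' --pt "0 0 -0.002" --pt "0 0 -0.002" --pt "0 0 -0.001" --pt "0 0 0" --pt "0 0 0" --yaw '[0,0,0,0,0]'

```text
time_s: 11.12
position: [0.6042, -0.1563, 0.1594]
tool_rot: [[-0.843, 0.539, 0.0], [0.539, 0.843, -0.0], [-0.0, -0.0, -1.0]]
ft_force: [-0.5, 0.5, -1.0]
grip_width: 0.0226
gripper_force: 64.2
```

Emit:
jog_arm --hand '[0.015,0.015,0.015,0.015,0.015]' --pt "0 0 -0.002" --pt "0 0 -0.001" --pt "0 0 -0.001" --pt "0 0 0" --pt "0 0 0" --yaw '[0,0,0,0,0]'

```text
time_s: 11.75
position: [0.6047, -0.1566, 0.1559]
tool_rot: [[-0.842, 0.539, 0.002], [0.539, 0.842, -0.001], [-0.002, 0.0, -1.0]]
ft_force: [3.0, -1.1, 5.2]
grip_width: 0.0226
gripper_force: 65.0
```

Emit:
jog_arm --hand '[0.015,0.015,0.015,0.015,0.015]' --pt "0 0 -0.002" --pt "0 0 -0.001" --pt "0 0 -0.001" --pt "0 0 0" --pt "0 0 0" --yaw '[0,0,0,0,0]'

```text
time_s: 12.38
position: [0.6039, -0.1562, 0.1511]
tool_rot: [[-0.843, 0.539, -0.001], [0.539, 0.843, 0.0], [0.001, -0.0, -1.0]]
ft_force: [0.8, -1.8, 2.7]
grip_width: 0.0227
gripper_force: 64.8
```

Emit:
jog_arm --hand '[0.015,0.015,0.015,0.015,0.015]' --pt "-0.0017 0.0011 0" --pt "-0.0017 0.0011 0" --pt "0 0 0" --pt "0 0 0" --pt "0 0 0" --yaw '[0,0,0,0,0]'

```text
time_s: 13.0
position: [0.6006, -0.1539, 0.1512]
tool_rot: [[-0.843, 0.539, -0.001], [0.539, 0.843, 0.0], [0.001, -0.0, -1.0]]
ft_force: [0.7, -0.2, 2.7]
grip_width: 0.0225
gripper_force: 64.8
```

Emit:
jog_arm --hand '[0.015,0.015,0.015,0.015,0.015]' --pt "-0.0017 0.0011 0" --pt "0 0 0" --pt "0 0 0" --pt "0 0 0" --pt "0 0 0" --yaw '[0,0,0,0,0]'

```text
time_s: 13.62
position: [0.5992, -0.1531, 0.1514]
tool_rot: [[-0.843, 0.539, 0.0], [0.539, 0.843, -0.0], [-0.0, 0.0, -1.0]]
ft_force: [3.2, -2.4, 2.6]
grip_width: 0.0225
gripper_force: 64.7
```

Emit:
jog_arm --hand '[0.015,0.015,0.015,0.015,0.015]' --pt "-0.0017 0.0011 0" --pt "0 0 0" --pt "0 0 0" --pt "0 0 0" --pt "0 0 0" --yaw '[0,0,0,0,0]'

```text
time_s: 14.25
position: [0.5975, -0.1519, 0.1514]
tool_rot: [[-0.843, 0.539, 0.0], [0.539, 0.843, -0.0], [-0.0, 0.0, -1.0]]
ft_force: [3.8, -3.2, 3.7]
grip_width: 0.0228
gripper_force: 64.8
```

Emit:
jog_arm --hand '[0.015,0.015,0.015,0.015,0.015]' --pt "-0.0017 0.0011 0" --pt "-0.0017 0.0011 0" --pt "-0.0017 0.0011 0" --pt "0 0 0" --pt "0 0 0" --yaw '[0,0,0,0,0]'

```text
time_s: 14.88
position: [0.5929, -0.149, 0.1517]
tool_rot: [[-0.842, 0.539, 0.002], [0.539, 0.843, -0.001], [-0.002, 0.0, -1.0]]
ft_force: [6.1, -4.7, 4.2]
grip_width: 0.0226
gripper_force: 64.7
```

```bash
python3 - <<'E'
from h import *
o,im=snap('top','t7.png');print(L(o['position']),o['ft_force'],o['ft_force']@n)
def red(f):
    t=cv2.imread(f).astype(float)
    for v in range(154,164):
        w=t[v,362:376,2]-.5*t[v,362:376,1]-.5*t[v,362:376,0]; w=np.clip(w-12,0,None)
        print(v,round(w.sum()),round((w*np.arange(362,376)).sum()/(w.sum()+1e-9),1),end=' | ')
    print()
red('pics/t6.png');red('pics/t7.png')
print(proj('top',W(.085,0,.2)),proj('top',W(.075,0,.2)))
E
```

```text
[-0.0675 -0.0004  0.1517] [ 6.1121 -4.6511  4.1701] 7.6550636856779395
154 230 372.1 | 155 222 371.6 | 156 194 370.3 | 157 141 369.3 | 158 48 368.9 | 159 0 0.0 | 160 0 0.0 | 161 0 0.0 | 162 0 0.0 | 163 0 0.0 | 
154 228 372.0 | 155 216 371.6 | 156 166 370.6 | 157 128 369.5 | 158 74 369.0 | 159 81 367.3 | 160 96 367.1 | 161 39 367.0 | 162 2 366.5 | 163 0 0.0 | 
[368.5594 157.6702] [366.4708 161.0896]
```

Emit:
jog_arm --hand '[0.015,0.015,0.015,0.015,0.015]' --pt "-0.0015 0.001 0" --pt "0 0 0" --pt "0 0 0" --pt "0 0 0" --pt "0 0 0" --yaw '[0,0,0,0,0]'

```text
time_s: 15.55
position: [0.5916, -0.1481, 0.1517]
tool_rot: [[-0.842, 0.539, 0.002], [0.539, 0.842, -0.001], [-0.003, 0.0, -1.0]]
ft_force: [8.1, -4.6, 3.5]
grip_width: 0.0227
gripper_force: 64.7
```

Hook drawn about 10 mm (9.3 N, agreeing with the picture). Easing off now.

Emit:
jog_arm --hand '[0.015,0.015,0.015,0.015,0.015]' --pt "0.0018 -0.0012 0" --pt "0.0018 -0.0012 0" --pt "0.0018 -0.0012 0" --pt "0.0018 -0.0012 0" --pt "0.0018 -0.0012 0" --yaw '[0,0,0,0,0]'

```text
time_s: 16.18
position: [0.5997, -0.1535, 0.1513]
tool_rot: [[-0.843, 0.539, -0.0], [0.539, 0.843, 0.0], [0.001, -0.0, -1.0]]
ft_force: [3.1, -2.3, 3.5]
grip_width: 0.0226
gripper_force: 64.8
```

Emit:
jog_arm --hand '[0.015,0.015,0.015,0.015,0.015]' --pt "0.001 -0.0006 -0.002" --pt "0.001 -0.0006 -0.002" --pt "0.0008 -0.0005 -0.002" --pt "0.0008 -0.0005 -0.002" --pt "0 0 0" --yaw '[0,0,0,0,0]'

```text
time_s: 16.8
position: [0.6032, -0.1555, 0.1429]
tool_rot: [[-0.843, 0.538, -0.001], [0.538, 0.843, 0.001], [0.001, -0.0, -1.0]]
ft_force: [0.6, 1.3, 2.2]
grip_width: 0.023
gripper_force: 64.6
```

```bash
python3 - <<'E'
from h import *
o=env.observe();print(L(o['position']),o['ft_force']@n,o['ft_force']@m,o['ft_force'][2])
E
```

```text
[-0.0554 -0.0004  0.1429] -0.18968667726498853 1.3643596262123454 2.248218755802724
```

Emit:
jog_arm --hand '[0.015,0.015,0.015,0.015,0.015]' --pt "0.001 -0.0006 -0.002" --pt "0.001 -0.0006 -0.002" --pt "0.001 -0.0006 -0.002" --pt "0.001 -0.0006 -0.002" --pt "0.001 -0.0006 -0.002" --yaw '[0,0,0,0,0]'

```text
time_s: 17.42
position: [0.6084, -0.1588, 0.1331]
tool_rot: [[-0.842, 0.539, -0.0], [0.539, 0.842, 0.0], [0.0, -0.0, -1.0]]
ft_force: [0.1, -0.9, 2.8]
grip_width: 0.0228
gripper_force: 64.6
```

Emit:
jog_arm --hand '[0.015,0.015,0.015,0.015,0.015]' --pt "0.001 -0.0006 -0.002" --pt "0.001 -0.0006 -0.002" --pt "0.001 -0.0006 -0.002" --pt "0.001 -0.0007 -0.002" --pt "0 0 0" --yaw '[0,0,0,0,0]'

```text
time_s: 18.05
position: [0.6127, -0.1614, 0.1254]
tool_rot: [[-0.843, 0.539, 0.001], [0.539, 0.843, -0.0], [-0.001, 0.0, -1.0]]
ft_force: [0.8, -0.9, 4.4]
grip_width: 0.0224
gripper_force: 64.8
```

```bash
python3 - <<'E'
from h import *
o=env.observe();print(o['time_s'],L(o['position']),o['ft_force']@n,o['ft_force']@m,o['ft_force'][2],o['wrist_torque'])
o,im=snap('top','t8.png');t=cv2.imread('pics/t8.png').astype(float)
for v in range(148,164):
    w=t[v,362:379,2]-.5*t[v,362:379,1]-.5*t[v,362:379,0]; w=np.clip(w-12,0,None)
    print(v,round(w.sum()),end=' | ')
E
```

```text
18.05 [-0.0441 -0.0003  0.1254] 1.1234060263191006 -0.32203823607600235 4.417671850331364 [-0.3903 -0.6219 -0.1228]
148 446 | 149 413 | 150 361 | 151 334 | 152 318 | 153 252 | 154 163 | 155 102 | 156 167 | 157 164 | 158 49 | 159 0 | 160 0 | 161 0 | 162 0 | 163 0 |
```

Emit:
jog_arm --hand '[0.0215,0.022,0.0225,0.0228,0.0231]' --pt "0 0 0.001" --pt "0 0 0" --pt "0 0 0" --pt "0 0 0" --pt "0 0 0" --yaw '[0,0,0,0,0]' --grip_force 20

```text
time_s: 18.73
position: [0.6123, -0.1612, 0.1262]
tool_rot: [[-0.843, 0.539, -0.0], [0.539, 0.843, 0.0], [0.0, -0.0, -1.0]]
ft_force: [-1.4, -0.6, 2.4]
grip_width: 0.0232
gripper_force: 36.4
```

Emit:
jog_arm --hand '[0.0232,0.0233,0.0234,0.0234,0.0234]' --pt "0 0 0" --pt "0 0 0" --pt "0 0 0" --pt "0 0 0" --pt "0 0 0" --yaw '[0,0,0,0,0]'

```text
time_s: 19.35
position: [0.6123, -0.1612, 0.1262]
tool_rot: [[-0.843, 0.539, -0.0], [0.539, 0.843, 0.0], [0.0, -0.0, -1.0]]
ft_force: [-0.5, -0.6, 1.3]
grip_width: 0.0233
gripper_force: 24.3
```

Emit:
jog_arm --hand '[0.0235,0.0236,0.0237,0.0238,0.0238]' --pt "0 0 0" --pt "0 0 0" --pt "0 0 0" --pt "0 0 0" --pt "0 0 0" --yaw '[0,0,0,0,0]'

```text
time_s: 19.98
position: [0.6123, -0.1612, 0.1262]
tool_rot: [[-0.843, 0.539, -0.0], [0.539, 0.843, 0.0], [0.0, -0.0, -1.0]]
ft_force: [-0.2, 0.9, 1.4]
grip_width: 0.0238
gripper_force: 8.1
```

Now 8 N on the pads; ease a little more and lower, letting the handle slide.

Emit:
jog_arm --hand '[0.02385,0.02385,0.02385,0.02385,0.02385]' --pt "0 0 -0.001" --pt "0 0 -0.002" --pt "0 0 -0.002" --pt "0 0 -0.002" --pt "0 0 -0.002" --yaw '[0,0,0,0,0]'

```text
time_s: 20.6
position: [0.6129, -0.1616, 0.1176]
tool_rot: [[-0.843, 0.539, 0.002], [0.539, 0.843, -0.001], [-0.002, 0.0, -1.0]]
ft_force: [3.2, -1.6, 2.9]
grip_width: 0.0242
gripper_force: 6.3
```

```bash
python3 - <<'E'
from h import *
o,im=snap('top','t9.png');print(o['time_s'],L(o['position']),o['ft_force']@n,o['ft_force'][2],o['gripper_force'])
t=cv2.imread('pics/t9.png').astype(float)
for v in range(148,164):
    w=t[v,362:379,2]-.5*t[v,362:379,1]-.5*t[v,362:379,0]; w=np.clip(w-12,0,None)
    print(v,round(w.sum()),end=' | ')
E
```

```text
20.6 [-0.0439 -0.0003  0.1176] 3.5741765611423304 2.947661410392981 6.315135061740875
148 443 | 149 422 | 150 380 | 151 365 | 152 340 | 153 308 | 154 290 | 155 227 | 156 144 | 157 152 | 158 87 | 159 4 | 160 0 | 161 0 | 162 0 | 163 0 |
```

Emit:
jog_arm --hand '[0.0239,0.02395,0.02395,0.02395,0.02395]' --pt "0 0 0" --pt "0 0 -0.001" --pt "0 0 -0.002" --pt "0 0 -0.002" --pt "0 0 -0.002" --yaw '[0,0,0,0,0]'

```text
time_s: 21.28
position: [0.6123, -0.1612, 0.1101]
tool_rot: [[-0.843, 0.539, -0.0], [0.539, 0.843, 0.0], [0.0, -0.0, -1.0]]
ft_force: [1.3, -1.0, 0.4]
grip_width: 0.0239
gripper_force: 1.9
```

Emit:
jog_arm --hand '[0.02395,0.02395,0.02395,0.02395,0.02395]' --pt "0 0 -0.002" --pt "0 0 -0.002" --pt "0 0 -0.002" --pt "0 0 -0.002" --pt "0 0 -0.002" --yaw '[0,0,0,0,0]'

```text
time_s: 21.9
position: [0.6123, -0.1612, 0.1001]
tool_rot: [[-0.843, 0.539, -0.0], [0.539, 0.843, 0.0], [0.0, -0.0, -1.0]]
ft_force: [1.6, -1.7, 0.8]
grip_width: 0.024
gripper_force: 1.2
```

Emit:
jog_arm --hand '[0.02395,0.02395,0.02395,0.02395,0.02395]' --pt "0 0 -0.002" --pt "0 0 -0.002" --pt "0 0 -0.002" --pt "0 0 -0.002" --pt "0 0 -0.002" --yaw '[0,0,0,0,0]'

```text
time_s: 22.52
position: [0.6122, -0.1612, 0.0901]
tool_rot: [[-0.843, 0.539, -0.0], [0.539, 0.843, 0.0], [0.001, -0.0, -1.0]]
ft_force: [-1.9, -0.7, -0.1]
grip_width: 0.0241
gripper_force: 0.0
```

```bash
python3 - <<'E'
from h import *
o=env.observe();print(o['time_s'],L(o['position']),o['ft_force']@n,o['ft_force'][2],o['gripper_force'],o['grip_width'])
E
```

```text
22.525 [-0.0447 -0.0003  0.0901] -1.204508088542013 -0.08776137879909891 0.0 0.024137989503891677
```

Emit:
jog_arm --hand '[0.05,0.06,0.06,0.06,0.06]' --pt "0 0 0" --pt "0 0 0" --pt "-0.017 0.011 0" --pt "-0.034 0.022 0" --pt "-0.034 0.022 0" --yaw '[0,0,0,0,0]'

```text
time_s: 23.15
position: [0.5264, -0.1057, 0.0904]
tool_rot: [[-0.842, 0.539, 0.0], [0.539, 0.842, -0.0], [-0.0, 0.0, -1.0]]
ft_force: [0.5, 1.3, 0.8]
grip_width: 0.0598
gripper_force: 0.0
```

Emit:
jog_arm --hand '[0.06,0.06,0.06,0.06,0.06]' --pt "-0.034 0.022 0.02" --pt "0 0 0.05" --pt "0 0 0.05" --pt "0 0 0" --pt "0 0 0" --yaw '[0,0,0,0,0]'

```text
time_s: 23.78
position: [0.493, -0.0841, 0.2097]
tool_rot: [[-0.843, 0.539, -0.001], [0.539, 0.843, 0.0], [0.001, -0.0, -1.0]]
ft_force: [-0.4, 0.7, 0.2]
grip_width: 0.0602
gripper_force: 0.0
```

```bash
cat > chk.py <<'E'
from h import *
import sys
k=sys.argv[1]
o,_=snap('scene','e%s.png'%k);snap('top','f%s.png'%k)
print(o['time_s'],L(o['position']))
# steel bar / wood handle inside the locker: compare with the first pictures
a=cv2.imread('pics/s.png').astype(int);b=cv2.imread('pics/e%s.png'%k).astype(int)
d=(np.abs(a-b).max(2)>25).astype(np.uint8);c,l,st,ce=cv2.connectedComponentsWithStats(d)
for j in range(1,c):
    if st[j][4]>12:print('scene diff',st[j],ce[j])
for nm,P in(('bar',(.084,0,.199)),('ferrule',(.084,0,.146)),('band',(.09,0,.06)),('butt',(.09,0,.03))):print(nm,proj('scene',W(*P)),proj('top',W(*P)))
E
python3 chk.py 1
```

```text
23.775 [-0.1866  0.0004  0.2097]
scene diff [   88     0   196   174 11032] [178.3123  67.9359]
scene diff [  285     0   122   230 15384] [344.3252  99.6609]
scene diff [286  87   7  11  38] [288.8684  92.9474]
scene diff [273 132  17  39 437] [280.4279 152.3318]
scene diff [397 237  21  42 268] [404.7015 260.459 ]
scene diff [282 297  16  45 399] [288.9424 322.3409]
scene diff [288 345   6   5  21] [290.6667 346.8571]
bar [288.386  298.1187] [368.3054 158.141 ]
ferrule [289.6778 314.106 ] [366.0104 164.6811]
band [290.8166 339.9611] [363.8065 172.3141]
butt [291.4634 347.7703] [362.7246 175.3666]
```

A vertical object now hangs exactly where the hung scraper is predicted, and nothing else has changed except its old spot. I'll wait for it to settle.

Emit:
jog_arm --hand '[0.06,0.06,0.06,0.06,0.06]' --pt "0 0 0" --pt "0 0 0" --pt "0 0 0" --pt "0 0 0" --pt "0 0 0" --yaw '[0,0,0,0,0]'

```text
time_s: 24.5
position: [0.4934, -0.0843, 0.2103]
tool_rot: [[-0.843, 0.539, 0.0], [0.539, 0.843, -0.0], [-0.0, 0.0, -1.0]]
ft_force: [0.3, 0.5, 0.2]
grip_width: 0.0597
gripper_force: 0.0
```

Emit:
jog_arm --hand '[0.06,0.06,0.06,0.06,0.06]' --pt "0 0 0" --pt "0 0 0" --pt "0 0 0" --pt "0 0 0" --pt "0 0 0" --yaw '[0,0,0,0,0]'

```text
time_s: 25.12
position: [0.4934, -0.0843, 0.2103]
tool_rot: [[-0.843, 0.539, 0.0], [0.539, 0.843, -0.0], [-0.0, -0.0, -1.0]]
ft_force: [0.3, -0.5, -0.5]
grip_width: 0.0597
gripper_force: 0.0
```

Emit:
jog_arm --hand '[0.06,0.06,0.06,0.06,0.06]' --pt "0 0 0" --pt "0 0 0" --pt "0 0 0" --pt "0 0 0" --pt "0 0 0" --yaw '[0,0,0,0,0]'

```text
time_s: 25.75
position: [0.4934, -0.0843, 0.2103]
tool_rot: [[-0.843, 0.539, 0.0], [0.539, 0.843, 0.0], [-0.0, 0.0, -1.0]]
ft_force: [-0.3, -0.4, -0.0]
grip_width: 0.0599
gripper_force: 0.0
```

Emit:
jog_arm --hand '[0.06,0.06,0.06,0.06,0.06]' --pt "0 0 0" --pt "0 0 0" --pt "0 0 0" --pt "0 0 0" --pt "0 0 0" --yaw '[0,0,0,0,0]'

```text
time_s: 26.38
position: [0.4934, -0.0843, 0.2103]
tool_rot: [[-0.843, 0.539, 0.0], [0.539, 0.843, 0.0], [0.0, 0.0, -1.0]]
ft_force: [-0.4, 0.3, -0.2]
grip_width: 0.0602
gripper_force: 0.0
```

```bash
python3 chk.py 2; python3 - <<'E'
from h import *
for i in range(2):
    a=env.get_image('scene').astype(int)
    for _ in range(3): b=env.get_image('scene').astype(int)
    r=np.abs(a-b).max(2)[285:360,270:310];print('motion',r.max(),(r>15).sum())
E
```

```text
26.375 [-0.1862  0.0005  0.2103]
scene diff [   88     0   196   174 11047] [178.3999  67.9638]
scene diff [  273     0   134   230 15764] [342.4506 101.3338]
scene diff [368  29   6  10  43] [370.907   33.4651]
scene diff [286  89   7   9  35] [288.9714  93.7714]
scene diff [397 237  21  42 268] [404.7015 260.459 ]
scene diff [282 297  16  45 401] [288.9352 322.3042]
scene diff [288 345   7   5  21] [290.8095 346.9524]
bar [288.386  298.1187] [368.3054 158.141 ]
ferrule [289.6778 314.106 ] [366.0104 164.6811]
band [290.8166 339.9611] [363.8065 172.3141]
butt [291.4634 347.7703] [362.7246 175.3666]
motion 5 0
motion 6 0
```

Still and hanging; handing in.

```bash
python3 -c "
from rig import env
print(env.close_job())"
```

```text
the job is handed in; nothing more can be done
None
```

The scraper is hanging still from the red hook, after a draw-back test that moved the hook about 10 mm (roughly 9 N); the scene camera shows nothing else disturbed, and the job was handed in at about 27 s.

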